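Shut and lock the bento carrier

TASK

Close up the grey bento carrier using only closed fingertips: push its raised lid down until it is fully shut, then press the orange latch key fully home, and after it the blue latch key fully home. Leave the round pink release button unpressed, do not raise the lid further, do not pick anything up or disturb the sauce bottle, ramekin and white tub, and finish clear of everything.

Things in the scene. Friction and masses are not known exactly. Their poses are not given: they have to be found in the camera images.
- carrier: grey carrier, fixed: open tub 200 (x) x 300 (y) x 100 mm high, with a front ledge 60 x 300 mm, top at 80 mm, at x -160 to -100 mm. Origin on the table under the tub's centre; x points away from the robot to the hinge side (turned up to 0.3 rad), y along the width. Three key places at x -130 mm, y -100, 0, +100 mm. Lid hinge axis parallel to y at x +100, z 100 mm.
- lid (a joint): opening angle of the lid, rad: 0 = fully shut (flat on the tub), growing as its free front edge rises; starts at 0.35 to 0.7. A stiff hinge (about 0.5 N m) holds it wherever it is left; pressing down with about 2 to 5 N near the front shuts it, and it does not spring back. Meeting it at speed gives a brief higher force.
- lid_plate (a point): centre of the top of the black push plate on the lid (75 x 80 x 6 mm, 120 to 195 mm from the hinge axis). This point: 157.5 mm from the hinge axis, 14 mm above the lid's underside; 114 mm above the table when shut. The lid: white frame, clear window, 200 x 300 x 8 mm, from hinge to the tub's front rim. Axes: z the lid's upward normal, x from front edge to hinge.
- orange_top (a point): orange latch key: the orange rectangular key, 36 x 50 mm (carrier x by y), top flat. Sits on a black 48 x 64 x 8 mm base on the carrier's front ledge, in any of the three places there. This point is the centre of the key's top face, 106 mm above the table when out and 94 mm when fully home.
- orange (a joint): travel of the orange latch key, m: 0 = out (open), 0.012 = fully home (locked). It moves straight down, takes about 3 N all the way, has no spring and stays where it is left.
- blue_top (a point): blue latch key: the blue rectangular key, 36 x 50 mm (carrier x by y), top flat. Sits on a black 48 x 64 x 8 mm base on the carrier's front ledge, in any of the three places there. This point is the centre of the key's top face, 106 mm above the table when out and 94 mm when fully home.
- blue (a joint): travel of the blue latch key, m: 0 = out (open), 0.012 = fully home (locked). It moves straight down, takes about 3 N all the way, has no spring and stays where it is left.
- release_top (a point): centre of the top face of the round pink release button, 38 mm in diameter, top 106 mm above the table, on the same kind of base in the remaining place on the ledge. Not to be pressed.
- release (a joint): travel of the pink release button, m: 0 = out; it must stay out (0.012 = fully pressed)
- sauce: bystander: amber glass sauce bottle with red cap, 48 mm diameter, 120 mm high, standing loose on the table at the left (+y) side of the carrier; origin at the centre of its underside
- ramekin: bystander: orange ramekin (small open cup), 66 mm rim diameter, 40 mm high, standing loose on the table between robot and carrier; origin at the centre of its underside
- tub: bystander: white open portion tub, 110 x 80 x 50 mm high, standing loose on the table at the right (-y) side of the carrier; origin at the centre of its underside

How it is judged:
On the way, in this order (a step that is already met when the one before it is completed fails the run):
1. the lid is shut while both latch keys are still out (value of joint lid below 0.03 rad and value of joint each of orange, blue below 0.004 m), for 0.2 s.
2. the orange latch key is pressed home while the blue one is still out and the lid is shut (value of joint orange above 0.01 m and value of joint blue below 0.004 m and value of joint lid below 0.03 rad), for 0.1 s.
3. the blue latch key is pressed home with the orange one home and the lid shut (value of joint each of blue, orange above 0.01 m and value of joint lid below 0.03 rad), for 0.1 s.
At the end, for the whole second after the job is handed in: The lid is shut (within 0.03 rad), the orange and blue latch keys are home (within 2 mm of the bottom), the pink button is out (pressed less than 4 mm), and the bottle, ramekin and tub stand at rest where they were (all of step 3 and value of joint release below 0.004 m and linear speed of each of sauce, ramekin, tub below 0.02 m/s); the robot touches nothing.
It fails at once if the pink release button is pressed (4 mm or more) (value of joint release above 0.004 m).
It fails at once if the lid is raised instead of pushed shut (beyond 0.85 rad) (value of joint lid above 0.85 rad).
It fails at once if a bystander is lifted, carried or shoved (moved more than 20 mm) (distance of any of sauce, ramekin, tub from where it was at the start of the episode above 0.02 m).
It fails at once if a bystander is tipped (more than 0.4 rad) (angle between any of sauce, ramekin, tub's own z axis and vertical above 0.4 rad).
It also fails if it takes over 45 s, if anything falls off the work surface, if the arm or the gripper's body presses on something with over 40 N, if the wrist force passes 120 N, or if a joint passes its speed limit or range.

ROBOT

A 6-joint arm with a two-finger parallel gripper is mounted at the origin on the work surface. World frame = base frame: x ahead of the robot, y to its left, z up, the work surface at z = 0. Lengths are in m, angles in rad, forces in N, time in s.
With the tool pointing down it reaches from about 0.3 to 0.775 m from the base axis. Payload 14.6 kg.
Tool frame: the origin (TCP) lies at the very end of the fingers, on their centre line; the grasp point (between the pads) lies 19 mm behind it; z points along the fingers, y is the line along which they close (so a half turn about z gives the same grasp; the last joint's range is limited). The gripper opens to 94 mm and grips with 3 to 60 N. Pads are 16 mm wide; open, the fingers measure 119 mm over their backs; the gripper's body (75 mm by 177 mm) begins 78 mm behind the grasp point.
Start: joints at [-1.364, 0.3, 1.521, -0, 1.321, -0.067], TCP at [0.149, -0.53, 0.205] pointing down, gripper open.
Joint ranges: [-3.03, 3.03], [-0.79, 2.21], [0.23, 2.52], [-1.04, 4.18], [0, 3.07], [-2.55, 2.55]. Speed limits (rad/s): [2.22, 2.22, 2.57, 3.14, 3.14, 3.14].

INTERFACE

Orientations are given as [roll, pitch, yaw] about the fixed x, y, z axes, in that order (R = Rz(yaw) Ry(pitch) Rx(roll)).
In Python, from station import ctrl gives the robot as it stands.
- The arm moves only by the shell command python3 -m pendant 'ROWS' [OPENING] [FORCE]. ROWS is JSON, a list of rows, each a list of 2 entries, a list of its own where there are three numbers: the shift along the world's x, y, z in cm, then the turn about the world's z in rad. A call has 1 to 20 rows; each row shifts and turns the commanded pose from where the row before left it; what a row does not reach is not made up. A row lasts 1/12 s, in which the tool goes at most 41.7 mm and 7.16 degrees, less where a joint would pass 70% of its speed; a pose out of reach is approached as far as the arm can. A call is refused whole if a number of a shift passes 4.17 or a number of a turn 0.125, either way. A call with a gripper value outside its range is refused whole. OPENING is the opening, from 0 (shut) to 1 (fully open), set as the call begins (- or left out, the last holds). The fingers move at their own pace and stop on an object; FORCE is the grip in N (left out, the last holds). Time passes only in rows, so rows that do not move let the fingers close. It gives the time, the measured TCP pose, the force, the opening and the grip force at its end, in the units of the state.
- ctrl.get_obs(): the state, without advancing time (a new reading comes with each control period).
- ctrl.camera(name): name is "scene" or "top" or "wrist"; returns a dict with "color" (400x640x3 uint8, red, green, blue), "intrinsics" (3x3 intrinsics, pixels), "k1" (the pictures are not rectified: a ray, as slopes to the right and down, at radius r is drawn at 1 + k1 r^2 times it, then the intrinsics apply), "camera_from_world" (4x4, takes a point from world to camera coordinates). Camera axes: x right, y down, z forward; pixel columns grow to the right and rows downward; lengths in m; the calibration is good to about 2 mm. A picture is of the moment at which its call begins. There is no depth.
- ctrl.hand_in(): hands the job in; it is judged then, once.
The state is a dict: "time_s": time; "qpos": joint angles; "joint_vel": joint speeds; "tau": joint torques, N m; "ee_pos": TCP position; "eef_rot": TCP orientation; "force": force on the tool from outside, world axes, zero at the start; "moment": the same for the moment, N m; "grip_width": finger opening in m; "grip_force": force on a finger pad.
Only numpy, scipy, OpenCV 4.12 (cv2) and the standard library are available. Lean on these libraries where they do the work, as an engineer would, in place of code of your own. Each camera call takes 0.05 s, during which the arm holds its last target. There are 200 camera calls.

## Working session

There is one attempt and no reset: what is moved stays moved. The work goes in short steps, Python scripts to look and compute and a shell command to move; the robot and the scene stay as the last step left them, time stands still between calls to the robot, and variables do not carry over. Pictures are saved under pics/ and viewed, at most 10 in all, crops included, and the job is handed in when it is done.

```bash
mkdir -p pics
cat > h.py <<'E'
import numpy as np,cv2
from station import ctrl
def ray(c,u,v):
    K=c["intrinsics"];p=cv2.undistortPoints(np.array([[[u,v]]],float),np.array(K,float),np.array([c["k1"],0,0,0],float))[0,0] if 0 else None
    a=np.array([(u-K[0][2])/K[0][0],(v-K[1][2])/K[1][1]]);s=a.copy()
    for _ in range(30): s=a/(1+c["k1"]*(s@s))
    T=np.array(c["camera_from_world"]);R=T[:3,:3]
    return -R.T@T[:3,3],R.T@np.array([s[0],s[1],1])
def onz(c,u,v,z):
    o,d=ray(c,u,v);return o+d*(z-o[2])/d[2]
def save(n,c): cv2.imwrite(n,cv2.cvtColor(c["color"],cv2.COLOR_RGB2BGR))
E
python3 - <<'E'
from h import *
for n in("scene","top"):
    c=ctrl.camera(n);save(f"pics/{n}0.png",c);np.save(f"{n}0.npy",c,allow_pickle=True)
    print(n,ray(c,320,200))
print(ctrl.get_obs())
E
```

```text
scene (array([1.018789  , 0.11633983, 0.81988713]), array([-0.54341993, -0.11205355, -0.83206827]))
top (array([ 0.44997193, -0.0034211 ,  1.05284876]), array([ 0.0849406 ,  0.01910195, -0.99633323]))
{'time_s': 0.1, 'qpos': array([-1.36360104e+00,  3.00413673e-01,  1.52150447e+00,  6.56732668e-06,
        1.32070682e+00, -6.65929571e-02]), 'joint_vel': array([-0.0009288 , -0.00027141, -0.00207119, -0.0019987 ,  0.00082387,
        0.00046705]), 'tau': array([-6.68748617e-04, -5.32647371e+01, -3.53284192e+01,  7.08742091e-02,
        2.35048332e-02, -6.08341861e-05]), 'ee_pos': array([ 0.14866407, -0.52928643,  0.20495024]), 'eef_rot': array([-3.14056305e+00, -7.50410670e-05,  2.73786574e-01]), 'force': array([-0.430856  , -0.09387864,  0.70968276]), 'moment': array([ 0.06505611,  0.05458617, -0.03678862]), 'grip_force': 0.0, 'grip_width': 0.09379818059208528}
```

View pics/top0.png

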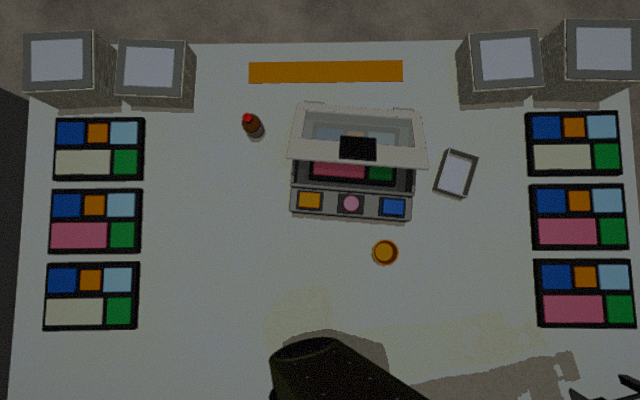

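View pics/scene0.png

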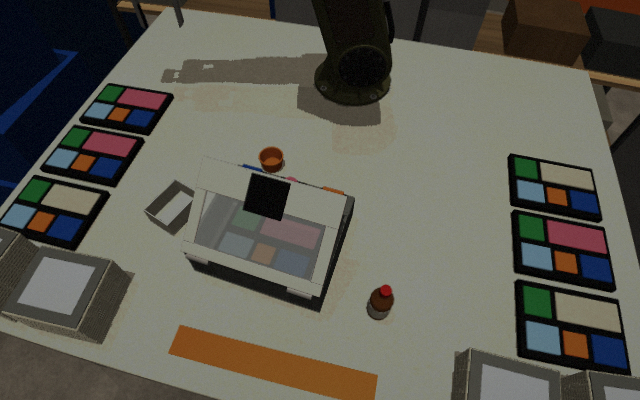

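The top view shows the orange key near (310,201), pink (351,204), blue (393,207) and plate (357,148). The bottle is near (252,125), the ramekin at (385,252) and the tub at (456,173). The scene view shows the plate near (268,196). Next I'll measure these.

Run:
```python
from h import *
L=lambda n:np.load(n+"0.npy",allow_pickle=True).item()
t,s=L("top"),L("scene")
def blob(c,lo,hi,box):
    h=cv2.cvtColor(c["color"],cv2.COLOR_RGB2HSV);m=cv2.inRange(h,lo,hi);k=np.zeros_like(m);x0,y0,x1,y1=box;k[y0:y1,x0:x1]=m[y0:y1,x0:x1]
    n,l,st,ce=cv2.connectedComponentsWithStats(k);i=1+st[1:,4].argmax();print("  px",ce[i],st[i]);return ce[i]
P={}
for nm,lo,hi,b in(("orange",(10,120,80),(28,255,255),(295,188,325,213)),("pink",(140,40,60),(179,255,255),(338,193,365,215)),("blue",(100,120,60),(125,255,255),(378,195,410,220))):
    p=onz(t,*blob(t,lo,hi,b),.106);P[nm]=p;print(nm,p)
v=P["orange"]-P["blue"];yaw=np.arctan2(-v[0],v[1]);print("dist",np.hypot(*v[:2]),"yaw",yaw)
ex=np.array([np.cos(yaw),np.sin(yaw),0]);ey=np.array([-ex[1],ex[0],0])
org=(P["orange"]+P["blue"]+P["pink"])/3;org[2]=0;org+=ex*.13;print("carrier",org)
a=blob(t,(0,0,0),(179,255,40),(335,130,380,163));b=blob(s,(0,0,0),(179,255,45),(240,170,295,225))
o1,d1=ray(t,*a);o2,d2=ray(s,*b)
k=np.linalg.lstsq(np.c_[d1,-d2],o2-o1,rcond=None)[0];p1=o1+k[0]*d1;p2=o2+k[1]*d2;p=(p1+p2)/2
print("plate",p,"gap",np.linalg.norm(p1-p2))
h=org+ex*.1+[0,0,.1];w=p-h;x=-w@ex;z=w[2];print("hinge rel",x,w@ey,z,"r",np.hypot(x,z),"lid",np.arctan2(z,x)-np.arctan2(.014,.1575))
for nm,u,vv,zz in(("sauce",247,118,.12),("ramekin",385,252,.04),("tub",456,173,.05)):print(nm,onz(t,u,vv,zz))
```

```text
px [309.05787781 199.54983923] [299 192  21  16 311]
orange [0.53202939 0.04080557 0.106     ]
  px [350.74162679 202.96172249] [343 195  16  17 209]
pink [ 0.52290659 -0.05830607  0.106     ]
  px [392.92993631 206.41401274] [383 199  21  16 314]
blue [ 0.51374584 -0.15798574  0.106     ]
dist 0.19963034411521735 yaw -0.0917155330138388
carrier [ 0.65234756 -0.07040172  0.        ]
  px [357.39878788 148.03151515] [339 136  37  25 825]
  px [266.24673629 196.59203655] [ 243  173   48   48 1532]
plate [ 0.63391368 -0.06862756  0.20493898] gap 0.0002803810757118001
hinge rel 0.11851889881654695 7.840742143035467e-05 0.10493898216330519 r 0.1583000927168313 lid 0.6360452241797896
sauce [0.72848418 0.18783211 0.12      ]
ramekin [ 0.40397882 -0.14584454  0.04      ]
tub [ 0.60035444 -0.32725986  0.05      ]
```

Geometry checks out: key spacing is 199.6 mm (200 expected), plate-to-hinge radius is 158.3 mm, and the lid is at about 0.64 rad. Next: close the fingers, raise, and travel.

```bash
python3 -m pendant '[[[0,0,3.2],-0.12],[[0,0,3.2],-0.12],[[0,0,3.2],-0.12],[[2.3,2.3,0],0],[[2.3,2.3,0],0],[[2.3,2.3,0],0],[[2.3,2.3,0],0],[[2.3,2.3,0],0],[[2.3,2.3,0],0],[[2.3,2.3,0],0],[[2.3,2.3,0],0],[[2.3,2.3,0],0],[[2.3,2.3,0],0],[[2.3,2.3,0],0],[[2.3,2.3,0],0],[[2.3,2.3,0],0],[[2.3,2.3,0],0],[[0,0,0],0],[[0,0,0],0]]' 0 20
```

```text
time_s: 1.68
ee_pos: [0.4712, -0.2065, 0.3009]
eef_rot: [-3.141, 0.001, -0.084]
force: [-0.1, 0.3, -0.2]
grip_width: 0.0009
grip_force: 0.0
```

Remaining to the contact start (0.622, -0.068, 0.24): dx 15.1, dy 13.9, dz -6.

```bash
python3 -m pendant '[[[2.5,2.3,0],0],[[2.5,2.3,0],0],[[2.5,2.3,0],0],[[2.5,2.3,0],0],[[2.5,2.3,0],0],[[2.6,2.4,0],0],[[0,0,-2],0],[[0,0,-2],0],[[0,0,-2],0],[[0,0,0],0],[[0,0,0],0],[[0,0,0],0]]'
python3 - <<'E'
from h import *
save("pics/s1.png",ctrl.camera("scene"))
E
```

```text
time_s: 2.68
ee_pos: [0.6219, -0.0694, 0.243]
eef_rot: [3.141, -0.002, -0.087]
force: [0.0, -0.0, 0.3]
grip_width: 0.0004
grip_force: 0.0
```

View pics/s1.png

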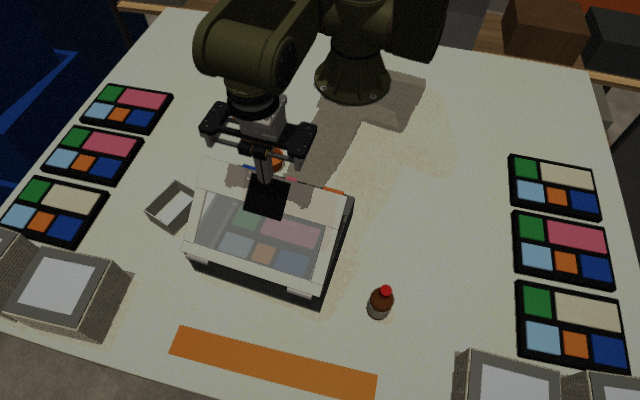

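The fingertips are at about (267,183), just above the plate centre (268,196). Pushing down along the arc.

```bash
python3 -m pendant '[[[0,0,-0.6],0],[[0,0,-0.6],0],[[0,0,-0.6],0],[[0,0,-0.6],0],[[0,0,-0.6],0],[[-0.1,0,-0.6],0],[[-0.1,0,-0.6],0],[[-0.1,0,-0.6],0],[[-0.1,0,-0.6],0],[[-0.1,0,-0.6],0],[[-0.1,0,-0.6],0],[[-0.1,0,-0.6],0],[[-0.1,0,-0.6],0],[[-0.1,0,-0.6],0],[[-0.1,0,-0.6],0],[[-0.1,0,-0.6],0],[[-0.1,0,-0.6],0],[[-0.1,0,-0.6],0],[[-0.1,0,-0.6],0],[[0,0,-0.6],0]]'
```

```text
time_s: 4.4
ee_pos: [0.6075, -0.0685, 0.1208]
eef_rot: [-3.142, 0.0, -0.086]
force: [-1.8, 0.1, 3.2]
grip_width: 0.0002
grip_force: 1.2
```

```bash
python3 -m pendant '[[[0,0,-0.3],0],[[0,0,-0.3],0],[[0,0,-0.3],0],[[0,0,-0.2],0],[[0,0,-0.2],0],[[0,0,0],0],[[0,0,0],0]]'
```

```text
time_s: 4.98
ee_pos: [0.6081, -0.0686, 0.1136]
eef_rot: [3.141, -0.003, -0.086]
force: [-25.0, 3.8, 47.4]
grip_width: 0.0003
grip_force: 23.9
```

The stop was reached at z = 0.1136 with the force rising, so the lid is shut. Lift, then go over the orange key (0.532, 0.041) and verify.

```bash
python3 -m pendant '[[[0,0,0.6],0],[[0,0,2.2],0],[[0,0,2.2],0],[[0,2.2,0],0],[[0,2.2,0],0],[[0,2.2,0],0],[[-1.5,2.2,0],0],[[-1.5,2.2,0],0],[[-1.5,0,0],0],[[-1.5,0,0],0],[[-1.5,0,0],0],[[0,0,-1],0],[[0,0,-1],0],[[0,0,0],0],[[0,0,0],0]]'
python3 - <<'E'
from h import *
save("pics/s2.png",ctrl.camera("scene"));save("pics/t2.png",ctrl.camera("top"))
E
python3 -c "
import cv2,numpy as np
a=cv2.imread('pics/s2.png')[110:310,150:420];b=cv2.imread('pics/t2.png')[80:280,230:500]
cv2.imwrite('pics/c2.png',cv2.resize(np.vstack([a,b]),None,fx=1.45,fy=1.45))"
```

```text
time_s: 6.23
ee_pos: [0.533, 0.0414, 0.1374]
eef_rot: [3.141, 0.002, -0.086]
force: [0.7, -0.0, -0.3]
grip_width: 0.0004
grip_force: 0.0
```

View pics/c2.png

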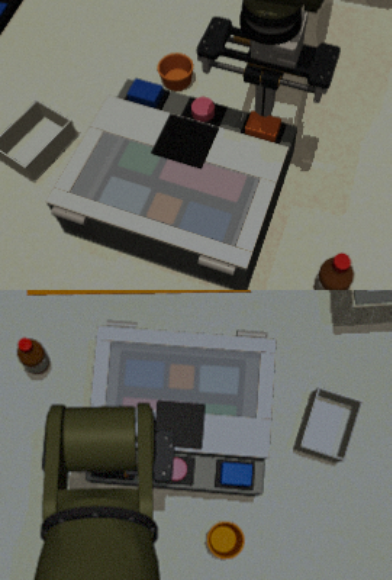

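The lid lies flat. The fingertips at crop (263,115) are over the orange key (262,125). Pressing down to z = 0.094.

```bash
python3 -m pendant '[[[0,0,-1],0],[[0,0,-1],0],[[0,0,-0.6],0],[[0,0,-0.4],0],[[0,0,-0.4],0],[[0,0,-0.4],0],[[0,0,-0.3],0],[[0,0,-0.3],0],[[0,0,-0.2],0],[[0,0,0],0],[[0,0,0],0]]'
```

```text
time_s: 7.25
ee_pos: [0.533, 0.0415, 0.0939]
eef_rot: [-3.142, -0.001, -0.086]
force: [-8.9, -0.2, 18.0]
grip_width: 0.0007
grip_force: 9.2
```

Orange is home (z = 0.0939, 18 N at the stop). Next the blue key at (0.514, -0.158), with the pink button cleared at z ≈ 0.16.

```bash
python3 -m pendant '[[[0,0,0.6],0],[[0,0,2],0],[[0,0,2],0],[[0,0,2],0],[[-0.3,-2.5,0],0],[[-0.3,-2.5,0],0],[[-0.3,-2.5,0],0],[[-0.2,-2.5,0],0],[[-0.2,-2.5,0],0],[[-0.2,-2.5,0],0],[[-0.2,-2.5,0],0],[[-0.2,-2.4,0],0],[[0,0,0],0],[[0,0,-2],0],[[0,0,0],0],[[0,0,0],0]]'
python3 - <<'E'
from h import *
c=ctrl.camera("scene");cv2.imwrite('pics/c3.png',cv2.resize(cv2.cvtColor(c["color"],cv2.COLOR_RGB2BGR)[110:310,150:420],None,fx=2,fy=2))
E
```

```text
time_s: 8.58
ee_pos: [0.5134, -0.157, 0.138]
eef_rot: [-3.141, 0.002, -0.086]
force: [0.7, 0.1, -0.0]
grip_width: 0.0005
grip_force: 0.0
```

View pics/c3.png

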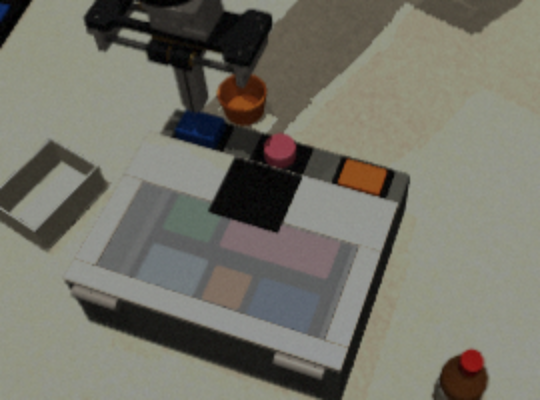

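Orange (362,177) is sunk and pink (281,150) is still out. The tip at (194,105) is over the blue key (200,128). Pressing blue.

```bash
python3 -m pendant '[[[0,0,-1],0],[[0,0,-1],0],[[0,0,-0.6],0],[[0,0,-0.4],0],[[0,0,-0.4],0],[[0,0,-0.4],0],[[0,0,-0.3],0],[[0,0,-0.3],0],[[0,0,-0.2],0],[[0,0,0],0],[[0,0,0],0]]'
```

```text
time_s: 9.55
ee_pos: [0.514, -0.1575, 0.0939]
eef_rot: [3.141, -0.001, -0.086]
force: [-7.7, 3.8, 18.4]
grip_width: 0.0
grip_force: 9.3
```

Blue is home. Lift well clear and check.

```bash
python3 -m pendant '[[[0,0,0.6],0],[[0,0,2],0],[[0,0,3],0],[[0,0,3],0],[[0,0,3],0],[[0,0,3],0],[[0,0,3],0],[[-2,-2,0],0],[[-2,-2,0],0],[[-2,-2,0],0],[[0,0,0],0],[[0,0,0],0],[[0,0,0],0]]'
python3 - <<'E'
from h import *
c=ctrl.camera("scene");cv2.imwrite('pics/c4.png',cv2.resize(cv2.cvtColor(c["color"],cv2.COLOR_RGB2BGR)[110:330,130:420],None,fx=2,fy=2))
E
```

```text
time_s: 10.63
ee_pos: [0.4541, -0.2174, 0.2685]
eef_rot: [3.142, -0.0, -0.087]
force: [0.6, -0.3, -0.8]
grip_width: 0.0007
grip_force: 0.0
```

View pics/c4.png

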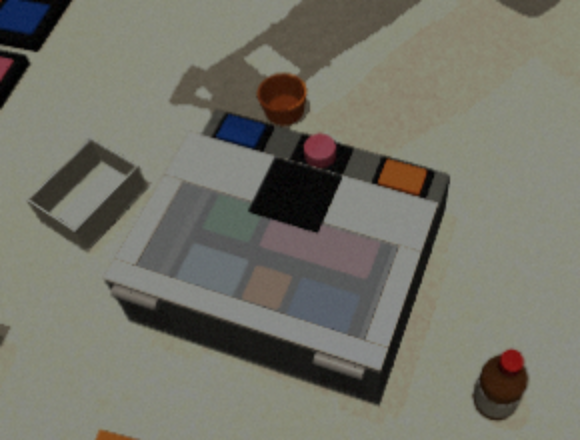

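The lid is shut, blue (243,130) and orange (403,177) are down, pink (320,150) is out, and the bystanders are in place.

```bash
python3 -c "
from station import ctrl
print(ctrl.hand_in())"
```

```text
the job is handed in; nothing more can be done
None
```

The job is handed in: the lid is shut, then the orange key and after it the blue key were pressed home, the pink button is still out, the bystanders look undisturbed in the last picture, and the arm is clear; no verdict came back.

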